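# Unlock the light shutter and hold it open at the mark

## Robot

A 6-joint arm with a two-finger parallel gripper is mounted at the origin on the work surface. World frame = base frame: x ahead of the robot, y to its left, z up, the work surface at z = 0. Lengths are in m, angles in rad, forces in N, time in s.
With the tool pointing down it reaches from about 0.3 to 0.875 m from the base axis. Payload 6.4 kg.
Tool frame: the origin (TCP) lies at the very end of the fingers, on their centre line; the grasp point (between the pads) lies 19 mm behind it (ctrl.hold_point_z is the distance from the TCP to the grasp point, in m); y points along the fingers, x is the direction in which the jaws open and shut, and the axes are right-handed (so a half turn about y gives the same grasp; the last joint's range is limited). The gripper opens to 85 mm and grips with 20 to 120 N. Pads are 22 mm wide; open, the fingers measure 114 mm over their backs; the gripper's body (76 mm by 85 mm) begins 54 mm behind the grasp point. The pads swing forward as they close: fully open they stand 13 mm farther back than shut.
Start: joints at [1.141, 0.181, 1.607, -0, 1.354, -0.206], TCP at [0.128, 0.561, 0.231] pointing down, gripper open.
Joint ranges: [-2.99, 2.99], [-0.89, 2.07], [0.3, 2.58], [-1.14, 4.28], [0, 2.63], [-3.12, 3.12]. Speed limits (rad/s): [2.57, 2.57, 3.01, 3.14, 3.14, 3.14].

## Interface

Orientations are given as a unit quaternion [w, x, y, z].
In Python, from bench import ctrl, imaging gives the robot as it stands.
- The arm moves only by the shell command python3 -m jog 'ROWS'. ROWS is JSON, a list of rows, each a list of 3 entries, a list of its own where there are three numbers: the shift along the tool's x, y, z in cm, then the turn, a rotation vector about the tool's x, y, z in rad, then the finger opening in cm, from 0 to 8.54. A call has 1 to 12 rows; each row shifts and turns the pose as measured when the row begins, along the tool's axes as they then stand; what a row does not reach is not made up. A row lasts 1/12 s, in which the tool goes at most 41.7 mm and 7.16 degrees, less where a joint would pass 70% of its speed; a pose out of reach is approached as far as the arm can. A call is refused whole if a number of a shift passes 4.17 or a number of a turn 0.125, either way. A call with a gripper value outside its range is refused whole. The fingers move at their own pace and stop on an object; the grip force is fixed at half the most. Time passes only in rows, so rows that do not move let the fingers close. It gives the time, the measured TCP pose, the force and the opening at its end, in the units of the state.
- ctrl.get_obs(): the state, without advancing time (a new reading comes with each control period).
- imaging.camera(name): name is "scene" or "top"; returns a dict with "frame" (480x640x3 uint8, red, green, blue), "depth" (480x640 float32, m along the optical axis (not along the pixel's ray), 0 where there is no reading), "K" (3x3 intrinsics, pixels), "R" (3x3) and "t" (3): a world point X has camera coordinates R X + t. Camera axes: x right, y down, z forward; pixel columns grow to the right and rows downward; lengths in m; the calibration is good to about 2 mm. A picture is of the moment at which its call begins.
- ctrl.hand_in(): hands the job in, once; it reports no verdict.
The state is a dict: "time_s": time; "q": joint angles; "dq": joint speeds; "joint_efforts": joint torques, N m; "eef_pos": TCP position; "eef_rot": TCP orientation; "wrist_force": force on the tool from outside, world axes, zero at the start; "torque": the same for the moment, N m; "opening": opening from 0.0 (shut) to 1.0 (fully open).
Only numpy, scipy, OpenCV 4.12 (cv2) and the standard library are available. Lean on these libraries where they do the work, as an engineer would, in place of code of your own. Each camera call takes 0.05 s, during which the arm holds its last target. There are 200 camera calls.

## Task

The microscope's light shutter is locked shut: take the flat-bladed key out of its rest, use it to turn the slotted lock screw on top of the shutter box clockwise as far as it goes, and stand the key back in its rest. Then pull the spring-loaded shutter handle straight out until it is level with the small index rider on the rail beside it and keep it there: the job finishes with the gripper still holding the handle at the mark. Do not shift the rider, and leave the other things on the bench where they are.

Things in the scene. Friction and masses are not known exactly. Their poses are not given: they have to be found in the camera images.
- shutter_box: shutter unit fixed to the bench: base plate 270 x 130 x 8 mm under a grey box 95 x 110 mm, flat top 70 mm above the bench, a black tube stub on each side (170 mm over the stubs). Origin at bench level, 45 mm behind the box's front face; plate from 205 mm in front of it to 65 mm behind. x points from the box's front to its back, away from the robot; z up. The handle comes out along -x
- screw_top (a point): centre of the top of the lock screw's head, on top of the shutter box, 80 mm above the bench. Round steel head 27 mm across with one straight slot right across it, 7 mm wide and 7 mm deep. x lies along the slot (either way round), z up; turns with the screw
- lock_screw (a joint): rotation of the captive lock screw in rad, growing clockwise seen from above: 0 to 0.25 at the start (locked), end stop at 1.25 (70 degrees). From 1.05 on the slide is free; well below that a cam blocks it after a few mm. Friction 0.06 Nm; stays where it is left; does not rise or sink
- key_grip (a point): centre of the black paddle handle of the loose key (80 g): paddle 36 mm wide along x, 14 mm thick along y, 40 mm high along z. Below it a round steel shaft 16 mm across, 46 mm long, then a flat blade 15 mm wide along x, 4 mm thick, 9 mm long. z points up along the key, upright in its rest at the start; the blade's tip is 75 mm below this point
- key_tip (a point): centre of the end of the key's blade, same axes as key_grip
- key_rest_hole0 (a point): centre of the hole's mouth in the key's rest: an aluminium block 64 x 64 mm, 45 mm high, fixed to the bench, with one upright round hole 19 mm across, 35 mm deep, chamfered. The point is level with the block's top. The key standing in it has key_grip 40 mm above this point
- shutter_slide: the spring-return slide; origin on the axis of its 12 mm rod, at the handle, 45 mm above the bench; axes as the shutter unit. Comes out along -x by 0 to 75 mm; the spring pulls it home with about 3 N at home, 9 N at 70 mm, and it runs home if let go
- handle_grip (a point): point to grip on the slide's handle: an upright black plate on the rod's end, 12 mm thick along x, 34 mm wide along y, from 30 to 105 mm above the bench; this point is on its centre line 85 mm above the bench. Axes as the shutter unit (x away from the robot, z up). At home the plate's back is 51 mm in front of the box; the rod's top is 51 mm above the bench
- mark (a point): the index mark: top of the small dark steel rider (12 mm thick along x) on the steel rail beside the handle's path, 40 mm to its left (+y), 47 mm above the bench. Axes as the shutter unit. It stands 30 to 60 mm in front of the handle's home place and stays put (8 N friction). The handle is at the mark when handle_grip and mark agree along x of these axes
- eyepiece_stand: grey block 64 x 64 x 30 mm, fixed, with a black eyepiece on it, 88 mm high in all; a bystander that may change places with the key's rest; origin at the centre of its underside
- petri_dish: round glass culture dish, 94 mm across, 16 mm high, a bystander; origin at the centre of its underside
- oil_bottle: small amber bottle, 34 mm across, 65 mm high, a bystander; origin at the centre of its underside
- objective: loose steel microscope objective standing on the bench, 25 mm across, 45 mm high, a bystander; origin at the centre of its underside
- tweezers: flat steel tweezers lying on the bench, 138 mm long, 5 mm high, a bystander; origin under the middle of its 110 mm body, x along it
- beaker: glass beaker, 66 mm across, 85 mm high, a bystander; origin at the centre of its underside
- lens_tin: round aluminium tin, 54 mm across, 25 mm high, a bystander; origin at the centre of its underside
There are look-alikes about, which are no part of the job. Leave any blue or red look-alike of the part that bears key_rest_hole0 alone.

How it is judged:
On the way, in this order (a step that is already met when the one before it is completed fails the run):
1. the lock screw is turned clockwise to its free position with the key's blade in its slot (value of joint lock_screw above 1.05 rad and distance between key_tip and screw_top below 0.013 m), for 0.1 s.
2. the key stands in its rest again, released, the shutter still shut (horizontal distance between key_grip and key_rest_hole0 below 0.008 m and z of key_tip in the frame of key_rest_hole0 below -0.028 m and angle between key_grip's own z axis and vertical below 0.15 rad and contact force between the fingers and key below 0.2 N and x of handle_grip in the frame of shutter_box above -0.115 m), for 0.2 s.
3. the gripper has pulled the handle out to the mark and keeps it there (x of handle_grip in the frame of mark between -0.006 and 0.006 m and contact force between the fingers and shutter_slide above 1 N), for 0.5 s.
At the end, for the whole second after the job is handed in: For the last second the fingers hold the handle (over 1 N), still, within 6 mm of the rider along the pull; the lock screw is past 1.0 rad; the key stands untouched in its rest, 28 mm deep or more, within 8 mm of the hole axis and 0.15 rad of upright (all of step 3 and horizontal distance between key_grip and key_rest_hole0 below 0.008 m and z of key_tip in the frame of key_rest_hole0 below -0.028 m and angle between key_grip's own z axis and vertical below 0.15 rad and contact force between the fingers and key below 0.2 N and linear speed of shutter_slide below 0.02 m/s and value of joint lock_screw above 1 rad); the arm keeps its last pose, push and grip.
It fails at once if the index rider is shifted more than 5 mm (distance of mark from where it was at the start of the episode above 0.005 m).
It fails at once if another thing on the bench is moved more than 30 mm (distance of any of petri_dish, oil_bottle, objective, tweezers, beaker, lens_tin from where it was at the start of the episode above 0.03 m).
It also fails if it takes over 72 s, if anything falls off the work surface, if the arm or the gripper's body presses on something with over 40 N, if the wrist force passes 120 N, or if a joint passes its speed limit or range.

## Working session

There is one attempt and no reset: what is moved stays moved. The work goes in short steps, Python scripts to look and compute and a shell command to move; the robot and the scene stay as the last step left them, time stands still between calls to the robot, and variables do not carry over. Pictures are saved under pics/ and viewed, about 8 in all and at most 12, crops included, and the job is handed in when it is done.

```bash
mkdir -p pics; ls; python3 - <<'E'
from bench import ctrl, imaging
import cv2,numpy as np
o=ctrl.get_obs();print(o, ctrl.hold_point_z)
for n in("top","scene"):
    c=imaging.camera(n);cv2.imwrite(f"pics/{n}0.png",c["frame"][:,:,::-1]);np.savez(f"{n}0.npz",**c)
    print(n,c["K"],c["R"],c["t"])
E
```

```text
pics
{'time_s': 0.0, 'q': array([ 1.14072734e+00,  1.81572056e-01,  1.60800755e+00, -1.08041019e-05,
        1.35378713e+00, -2.06291261e-01]), 'dq': array([ 1.40600357e-03, -6.57313238e-04,  1.00144101e-04, -8.46250446e-04,
       -6.05386638e-04,  3.16511453e-05]), 'joint_efforts': array([ 5.12932857e-04, -4.44878805e+01, -3.51332152e+01, -5.09451681e-07,
        9.19014827e-03,  3.53163080e-05]), 'eef_pos': array([0.12734741, 0.56015504, 0.23036693]), 'eef_rot': array([-0.55241469,  0.55298637,  0.44048785, -0.44160451]), 'wrist_force': array([-0.59697355,  0.44324   , -0.15441361]), 'torque': array([ 0.03403107, -0.05731939,  0.02570133]), 'opening': 0.999506405461143} 0.0187
top [[447.44451441   0.         318.52454289]
 [  0.         447.44451441 233.90348495]
 [  0.           0.           1.        ]] [[ 0.01107194 -0.9998061   0.01628396]
 [-0.98361654 -0.01382015 -0.1797429 ]
 [ 0.17993309 -0.01402707 -0.98357883]] [-0.01482314  0.54504779  1.10890206]
scene [[434.51825783   0.         322.55068839]
 [  0.         434.51825783 238.73554641]
 [  0.           0.           1.        ]] [[-0.31101441  0.95034905  0.01033085]
 [ 0.66399877  0.22505385 -0.71306129]
 [-0.67998211 -0.21491267 -0.70102558]] [ 0.16129705 -0.31372547  1.62676433]
```

View pics/top0.png

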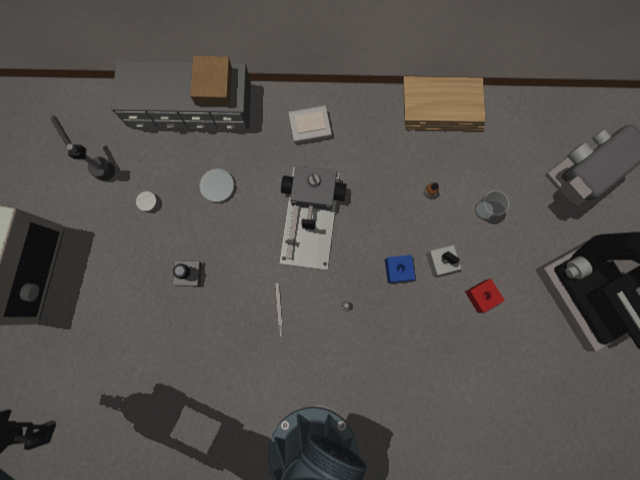

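View pics/scene0.png

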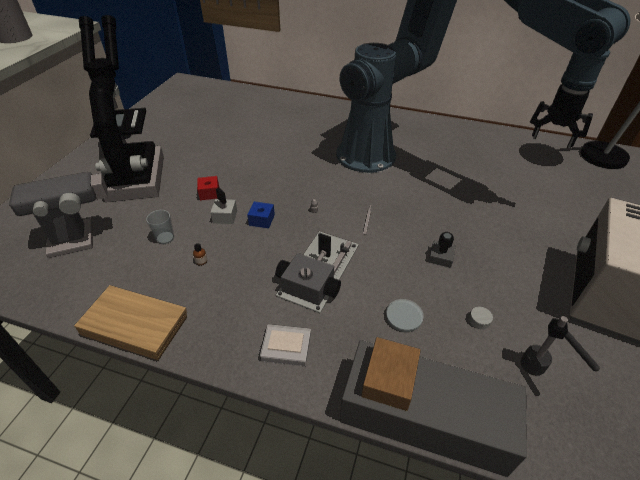

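The top view shows the box at about (314,187), the screw at (314,180), the handle at (308,222), the rider near (290,240), and the key in the grey rest at (447,260). The blue (400,268) and red (486,295) blocks are decoys. I'll take zoomed crops to place the features.

```bash
cat > h.py <<'E'
import numpy as np,cv2
from bench import ctrl,imaging
from scipy.spatial.transform import Rotation as Ro
def ray(c,u,v,z):
    d=c["R"].T@np.linalg.solve(c["K"],[u,v,1.]);o=-c["R"].T@c["t"]
    return o+d*(z-o[2])/d[2]
def proj(c,X):
    p=c["K"]@(c["R"]@np.asarray(X)+c["t"]);return p[:2]/p[2]
def cloud(c):
    v,u=np.mgrid[:480,:640];d=c["depth"]
    P=np.stack([(u-c["K"][0,2])/c["K"][0,0]*d,(v-c["K"][1,2])/c["K"][1,1]*d,d],-1)-c["t"]
    return P@c["R"]
def pose():
    o=ctrl.get_obs();w=o["eef_rot"];return o["eef_pos"],Ro.from_quat([w[1],w[2],w[3],w[0]])
def crops(cs,boxes,name,S=6):
    ims=[cv2.resize(c["frame"][y:y+h,x:x+w,::-1],(400,300),interpolation=cv2.INTER_CUBIC) for c,(x,y,w,h) in zip(cs,boxes)]
    cv2.imwrite(name,np.clip(np.vstack([np.hstack(ims[:2]),np.hstack(ims[2:])])*1.5,0,255).astype(np.uint8))
E
python3 - <<'E'
from h import *
T=dict(np.load("top0.npz"));S=dict(np.load("scene0.npz"))
crops([T,T,S,S],[(264,160,100,75*1),(400,225,100,75),(270,225,100,75),(185,165,100,75)],"pics/z1.png")
for c,pts in((T,[(314,180),(308,222),(290,240),(450,258),(440,268)]),(S,[(307,270),(325,243),(221,195),(228,216)])):
    P=cloud(c)
    for u,v in pts: print(u,v,P[v,u].round(4))
print(pose()[1].as_matrix().round(3))
E
```

```text
314 180 [0.6818 0.0057 0.076 ]
308 222 [0.5641 0.0192 0.1073]
290 240 [0.5308 0.0662 0.0336]
450 258 [ 0.48   -0.3311  0.1016]
440 268 [ 0.461  -0.3214  0.0467]
307 270 [0.6761 0.0089 0.0806]
325 243 [0.5748 0.0244 0.0869]
221 195 [ 0.4957 -0.3256  0.1008]
228 216 [ 0.5089 -0.3064  0.0343]
[[ 0.222 -0.001 -0.975]
 [ 0.975 -0.001  0.222]
 [-0.002 -1.     0.   ]]
```

View pics/z1.png

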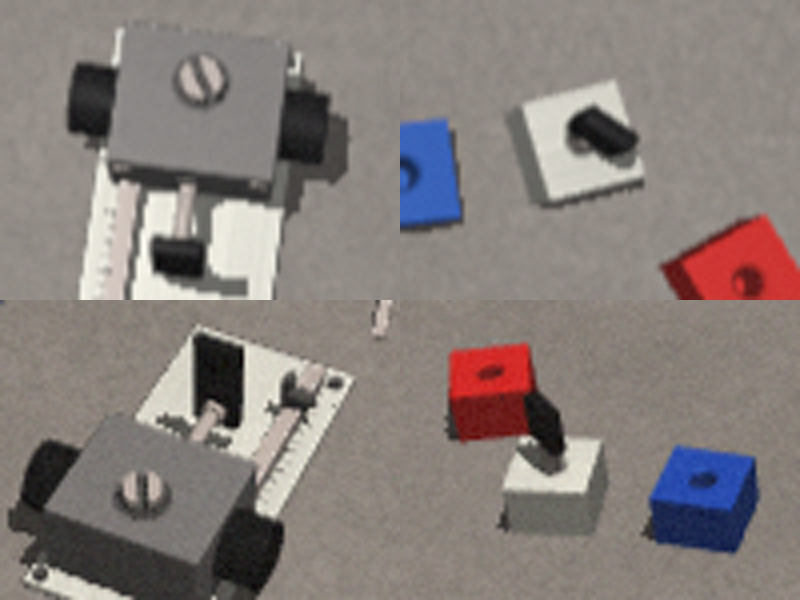

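```bash
cat > m.py <<'E'
from h import *
T=dict(np.load("top0.npz"));S=dict(np.load("scene0.npz"))
def rect(P,name):
    r=cv2.minAreaRect((P[:,:2]*1000).astype(np.float32));b=cv2.boxPoints(r)
    e=b[1]-b[0];f=b[2]-b[1];L,s=(e,f) if np.hypot(*e)>np.hypot(*f) else (f,e)
    print(name,"n",len(P),"c",np.round(r[0],1),"mean",(P.mean(0)*1000).round(1),"LxS",np.hypot(*L).round(1),np.hypot(*s).round(1),"long-yaw",np.degrees(np.arctan2(L[1],L[0])).round(1)%180)
for n,c in(("T",T),("S",S)):
    print(n,"cam",(-c["R"].T@c["t"]).round(3))
    P=cloud(c);g=lambda x,y,z0,z1,rx,ry:P[(abs(P[...,0]-x)<rx)&(abs(P[...,1]-y)<ry)&(P[...,2]>z0)&(P[...,2]<z1)]
    rect(g(.48,-.33,.098,.112,.04,.04),"paddle top")
    rect(g(.48,-.33,.040,.050,.05,.05),"rest top")
    rect(g(.675,.007,.064,.0745,.075,.08),"box top")
    rect(g(.675,.007,.0755,.09,.03,.03),"screw")
    rect(g(.565,.019,.098,.112,.03,.04),"handle top")
    rect(g(.53,.065,.041,.06,.04,.03),"rider")
    # slot & screw by brightness
    c0=proj(c,[.678,.007,.08]).astype(int);k=16
    im=cv2.cvtColor(c["frame"],cv2.COLOR_RGB2GRAY)[c0[1]-k:c0[1]+k,c0[0]-k:c0[0]+k]
    print(im[6:27,6:27] if n=="T" else im[3:25,6:26],c0-k)
E
python3 m.py
```

```text
T cam [0.337 0.008 1.189]
paddle top n 89 c [ 484.4 -335.3] mean [ 483.6 -335.1  105. ] LxS 35.1 13.7 long-yaw 55.8
rest top n 457 c [ 484.1 -335.7] mean [ 482.2 -331.2   45.6] LxS 65.5 63.6 long-yaw 104.6
box top n 1441 c [671.9   6.4] mean [669.    7.2  70.1] LxS 161.4 97.0 long-yaw 83.5
screw n 83 c [674.6  14.1] mean [681.8   7.3  79.7] LxS 48.4 37.1 long-yaw 108.9
handle top n 70 c [567.8  19.9] mean [567.   19.6 104.9] LxS 32.7 12.3 long-yaw 83.8
rider n 13 c [543.9  49.7] mean [529.7  56.7  45.9] LxS 49.4 6.8 long-yaw 152.4
[[ 87  87  88  88  87  88  89  88  89  89  89  89  89  89  88  87  87  90
   89  88  88]
 [ 89  89  88  88  88  87  89  89  89  90  89  88  87  88  88  88  88  90
   89  89  88]
 [ 89  89  89  89  87  89  89  90  89  89  88  88  86  87  90  89  89  89
   88  87  87]
 [ 91  90  89  90  89  88  89  88  83  80  78  87  81  80  85  89  91  89
   89  87  86]
 [ 90  90  90  89  88  88  85  82  72  68  70 107 106  90  83  82  89  89
   87  87  88]
 [ 90  89  89  89  89  84  73  88  82  63  65 105 123 113 106  74  77  88
   89  89  87]
 [ 89  89  89  88  87  75  78
[... 3033 characters left out ...]
  80  81]
 [ 75  80  76  63  70 122 117 119  65  55  30 117 119 121  86  55  71  77
   79  79]
 [ 79  80  74  55  55 118 118 118  72  53  45 120 121 119  86  56  57  83
   81  79]
 [ 83  82  61  31  43 118 120 118  68  51  32 114 118 122  74  54  52  80
   83  86]
 [ 80  82  56  43  36  76 119 116  83  54  47 102 120  86  62  46  51  83
   79  81]
 [ 83  81  63  52  33  49  76  84  74  50  32  71  79  63  52  43  53  75
   82  84]
 [ 82  82  63  52  45  27  59  61  59  54  25  58  57  50  45  49  68  80
   79  81]
 [ 83  81  77  63  48  46  37  40  50  45  35  47  34  49  51  60  73  82
   81  82]
 [ 79  78  83  78  71  59  48  48  46  46  42  49  46  46  58  73  80  80
   78  82]] [290 254]
```

```bash
cat > m2.py <<'E'
from h import *
from m import rect
E
sed -i 's/^for n,c in(("T"/if __name__=="__main__":\n  for n,c in(("T"/; ' m.py; python3 - <<'E'
from h import *
s=open("m.py").read().split('if __name__')[0];exec(s)
for n,c,x0,x1,y0,y1 in(("T",T,305,325,170,188),("S",S,295,320,262,280)):
    im=cv2.cvtColor(c["frame"],cv2.COLOR_RGB2GRAY)
    K=8;big=cv2.resize(im[y0:y1,x0:x1],None,fx=K,fy=K,interpolation=cv2.INTER_CUBIC)
    m=(big>100).astype(np.uint8);k,l,st,ce=cv2.connectedComponentsWithStats(m)
    idx=[i for i in np.argsort(-st[:,4]) if i>0][:2]
    W=[]
    for i in idx:
        v,u=np.where(l==i);W.append(np.array([ray(c,(a+.5)/K-.5+x0,(b+.5)/K-.5+y0,.08)[:2]*1000 for a,b in zip(u,v)],np.float32))
    cc=cv2.minEnclosingCircle(np.vstack(W));d=W[1].mean(0)-W[0].mean(0)
    print(n,"screw",cc,"areas",st[idx,4],"mid",sum(w.mean(0) for w in W)/2,"slot yaw",(np.degrees(np.arctan2(d[1],d[0]))+90)%180)
    P=cloud(c);q=P.reshape(-1,3)
    yaw=np.radians(-6);R=np.array([[np.cos(yaw),-np.sin(yaw)],[np.sin(yaw),np.cos(yaw)]])
    B=P.copy();B[...,:2]=(P[...,:2]-[.6815,.007])@R
    k=(abs(P[...,2]-.070)<.0025)&(abs(B[...,0])<.07)&(abs(B[...,1])<.056)
    rect(P[k],"boxtop")
    hx=([.567,.020]-np.array([.6815,.007]))@R;print("handle in approx frame",hx*1000)
    hy=hx[1]
    k=(abs(B[...,1]-(hy+.040))<.02)&(abs(B[...,0]-hx[0]+.05)<.06)&(P[...,2]>.012)
    for v,u in np.argwhere(k): 
        if B[v,u,2]>.03: print((u,v),(B[v,u]*1000).round(0).astype(int),c["frame"][v,u].sum(),end="; ")
    print()
    lo=proj(c,[.525,.06,.04]).astype(int)
    cv2.imwrite(f"pics/r{n}.png",cv2.resize(c["frame"][lo[1]-22:lo[1]+23,lo[0]-30:lo[0]+30,::-1],(400*2//2,300),interpolation=cv2.INTER_NEAREST));print(lo-[30,22])
a=[cv2.imread(f"pics/r{n}.png") for n in "TS"];cv2.imwrite("pics/z2.png",np.hstack(a))
E
```

```text
T screw ((684.0545043945312, 6.12213659286499), 13.661863327026367) areas [1550 1508] mid [683.7057     6.303931] slot yaw 24.449768
boxtop n 1040 c [671.    7.5] mean [669.8   7.4  70.2] LxS 109.9 95.2 long-yaw 83.3
handle in approx frame [-115.23162704    0.9602756 ]
(np.int64(288), np.int64(239)) [-155   48   38] 284; (np.int64(289), np.int64(239)) [-154   46   34] 298; (np.int64(290), np.int64(239)) [-154   43   39] 328; (np.int64(291), np.int64(239)) [-153   41   35] 324; (np.int64(292), np.int64(239)) [-155   37   49] 280; (np.int64(293), np.int64(239)) [-155   35   49] 263; (np.int64(294), np.int64(239)) [-154   33   44] 168; (np.int64(285), np.int64(240)) [-157   56   31] 392; (np.int64(286), np.int64(240)) [-157   54   34] 288; (np.int64(287), np.int64(240)) [-157   51   32] 267; (np.int64(288), np.int64(240)) [-157   48   36] 226; (np.int64(289), np.int64(240)) [-156   46   32] 228; (np.int64(290), np.int64(240)) [-156   43   34] 230; (np.int64(291), np.int64(240)) [-155   41   31] 237; (np.int64(292), np.int64(240)) [-157   37   45] 252; (np.int64(293), np.int64(240)) [-15
[... 3047 characters left out ...]
57; (np.int64(346), np.int64(248)) [-161   48   36] 183; (np.int64(340), np.int64(249)) [-155   33   31] 157; (np.int64(341), np.int64(249)) [-157   35   30] 85; (np.int64(342), np.int64(249)) [-156   38   32] 99; (np.int64(343), np.int64(249)) [-156   41   33] 109; (np.int64(344), np.int64(249)) [-156   44   35] 133; (np.int64(345), np.int64(249)) [-157   47   35] 155; (np.int64(346), np.int64(249)) [-157   50   37] 143; (np.int64(348), np.int64(249)) [-161   54   35] 157; (np.int64(344), np.int64(250)) [-156   44   31] 90; (np.int64(345), np.int64(250)) [-153   49   36] 103; (np.int64(346), np.int64(250)) [-158   50   32] 119; (np.int64(348), np.int64(250)) [-157   56   35] 134; 
[312 223]
```

View pics/z2.png

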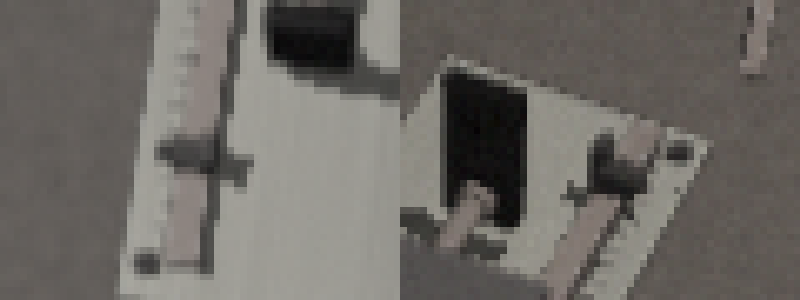

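The rider sits about 45 mm in front of the handle. Box yaw is about -6.7°, the screw is near (0.682, 0.006) with slot yaw about 22°, and the key is at (0.484, -0.335) with yaw about 56.5°. I'll now swing over to the key.

```bash
cat > go.py <<'E'
import sys
from h import *
# target TCP x y z (mm), yaw of tool x (deg), tool down
x,y,z,yaw=map(float,sys.argv[1:5])
p,R=pose();a=np.radians(yaw)
Rt=np.array([[np.cos(a),0,np.sin(a)],[np.sin(a),0,-np.cos(a)],[0,-1,0]])  # cols: x, y=down, z=x cross y
Rt[:,2]=np.cross(Rt[:,0],Rt[:,1])
M=R.as_matrix();d=M.T@(np.array([x,y,z])/1000-p)*100
rv=Ro.from_matrix(M.T@Rt).as_rotvec()
o=ctrl.get_obs()
print("t",round(o["time_s"],2),"pos",(p*1000).round(1),"yaw",np.degrees(np.arctan2(M[1,0],M[0,0])).round(2),"shift cm",d.round(2),"turn",rv.round(4),"F",o["wrist_force"].round(1),"M",o["torque"].round(2),"op",round(o["opening"],3),"q6",o["q"][5].round(2))
E
python3 -m jog '[[[-0.13,0,-4.1],[0,0.0714,0],8.5],[[-0.13,0,-4.1],[0,0.0714,0],8.5],[[-0.13,0,-4.1],[0,0.0714,0],8.5],[[-0.13,0,-4.1],[0,0.0714,0],8.5],[[-0.13,0,-4.1],[0,0.0714,0],8.5],[[-0.13,0,-4.1],[0,0.0714,0],8.5],[[-0.13,0,-4.1],[0,0.0714,0],8.5],[[-0.13,0,-4.1],[0,0.0714,0],8.5],[[-0.13,0,-4.1],[0,0.0714,0],8.5],[[-0.13,0,-4.1],[0,0.0714,0],8.5],[[-0.13,0,-4.1],[0,0.0714,0],8.5],[[-0.13,0,-4.1],[0,0.0714,0],8.5]]'
python3 go.py 484 -335 160 -33.5
```

```text
time_s: 1.1
eef_pos: [0.5058, 0.2675, 0.2239]
eef_rot: [-0.687, 0.688, 0.16, -0.167]
wrist_force: [1.2, 0.5, 0.3]
opening: 0.995
t 1.1 pos [505.8 267.5 223.9] yaw 26.76 shift cm [-29.02   6.62 -52.81] turn [ 0.0043  1.0518 -0.0088] F [1.2 0.5 0.3] M [-0.03 -0.   -0.02] op 0.995 q6 -0.19
```

```bash
python3 -m jog '[[[-0.13,0,-4.1],[0,0.0714,0],6],[[-0.13,0,-4.1],[0,0.0714,0],6],[[-0.13,0,-4.1],[0,0.0714,0],6],[[-0.13,0,-4.1],[0,0.0714,0],6],[[-0.13,0,-4.1],[0,0.0714,0],6],[[-0.13,0,-4.1],[0,0.0714,0],6],[[-0.13,0,-4.1],[0,0.0714,0],6],[[-0.13,0,-4.1],[0,0.0714,0],6],[[-0.13,0,-4.1],[0,0.0714,0],6],[[-0.13,0,-4.1],[0,0.0714,0],6],[[-0.13,0,-4.1],[0,0.0714,0],6],[[-0.13,0,-4.1],[0,0.0714,0],6]]'
python3 go.py 484 -335 160 -33.5
```

```text
time_s: 2.1
eef_pos: [0.516, -0.2158, 0.2201]
eef_rot: [-0.689, 0.692, -0.157, 0.148]
wrist_force: [0.3, -0.1, 0.4]
opening: 0.698
t 2.1 pos [ 516.  -215.8  220.1] yaw -24.9 shift cm [  2.19   6.08 -12.11] turn [ 0.0083  0.1501 -0.0111] F [ 0.3 -0.1  0.4] M [-0.03 -0.02 -0.01] op 0.698 q6 -0.17
```

```bash
python3 -m jog '[[[0.5,0.8,-2.6],[0.002,0.03,-0.002],6],[[0.5,0.8,-2.6],[0.002,0.03,-0.002],6],[[0.5,0.8,-2.6],[0.002,0.03,-0.002],6],[[0.3,0.8,-2.6],[0.002,0.03,-0.002],6],[[0,0.8,-1.4],[0,0.03,-0.002],6],[[0,0,0],[0,0,0],6]]'
python3 go.py 484 -335 130 -33.5
```

```text
time_s: 2.6
eef_pos: [0.4682, -0.341, 0.1775]
eef_rot: [-0.674, 0.675, -0.212, 0.21]
wrist_force: [0.4, 0.5, -1.0]
opening: 0.701
t 2.6 pos [ 468.2 -341.   177.5] yaw -34.73 shift cm [0.96 4.74 1.4 ] turn [ 0.0019 -0.0214 -0.002 ] F [ 0.4  0.5 -1. ] M [0.03 0.03 0.02] op 0.701 q6 -0.23
```

```bash
python3 -m jog '[[[0.5,1.2,0.7],[0,-0.02,0],6],[[0.46,1.2,0.7],[0,0,0],6],[[0,1.2,0],[0,0,0],6],[[0,1.1,0],[0,0,0],6],[[0,0,0],[0,0,0],6]]'
python3 go.py 484 -335 66 -33.5
```

```text
time_s: 3.02
eef_pos: [0.4845, -0.3332, 0.1267]
eef_rot: [0.677, -0.677, 0.206, -0.203]
wrist_force: [-1.3, 0.3, -0.5]
opening: 0.703
t 3.02 pos [ 484.5 -333.2  126.7] yaw -33.56 shift cm [ 0.08  6.07 -0.17] turn [ 0.0008 -0.001  -0.0041] F [-1.3  0.3 -0.5] M [0.02 0.05 0.  ] op 0.703 q6 -0.22
```

```bash
python3 -m jog '[[[0.08,1.2,-0.17],[0,0,0],6],[[0,1.2,0],[0,0,0],6],[[0,1.2,0],[0,0,0],6],[[0,1.2,0],[0,0,0],6],[[0,1.2,0],[0,0,0],6],[[0,0,0],[0,0,0],6]]'
python3 go.py 484 -335 66 -33.5
python3 -m jog '[[[0,0,0],[0,0,0],0.8],[[0,0,0],[0,0,0],0.8],[[0,0,0],[0,0,0],0.8],[[0,0,0],[0,0,0],0.8],[[0,0,0],[0,0,0],0.8],[[0,0,0],[0,0,0],0.8],[[0,0,0],[0,0,0],0.8]]'
python3 go.py 484 -335 66 -33.5
python3 - <<'E'
from h import *
c=imaging.camera("top");d=imaging.camera("scene")
np.savez("t1.npz",**c);np.savez("s1.npz",**d)
crops([c,d,c,d],[(400,225,100,75),(185,155,100,75)]*2,"pics/z3.png")
im=cv2.imread("pics/z3.png");cv2.imwrite("pics/z3.png",im[:300])
E
```

```text
time_s: 3.52
eef_pos: [0.4841, -0.3334, 0.0603]
eef_rot: [0.678, -0.677, 0.205, -0.202]
wrist_force: [-1.1, -0.1, -0.7]
opening: 0.705
t 3.52 pos [ 484.1 -333.4   60.3] yaw -33.43 shift cm [ 0.08 -0.57 -0.14] turn [ 0.0007  0.0013 -0.005 ] F [-1.1 -0.1 -0.7] M [-0.02  0.07  0.05] op 0.705 q6 -0.22
time_s: 4.1
eef_pos: [0.4847, -0.3344, 0.0612]
eef_rot: [-0.677, 0.677, -0.205, 0.202]
wrist_force: [-0.9, 0.0, 0.2]
opening: 0.157
t 4.1 pos [ 484.7 -334.4   61.2] yaw -33.45 shift cm [-0.03 -0.48 -0.09] turn [ 0.0011  0.0009 -0.0032] F [-0.9  0.   0.2] M [-0.04 -0.   -0.02] op 0.157 q6 -0.22
```

View pics/z3.png

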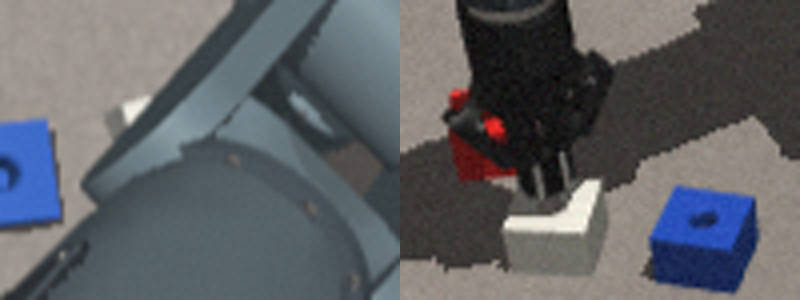

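Key gripped: the scene view shows the fingers closed on the paddle above the grey rest, opening about 13.4 mm. Lifting now.

```bash
python3 -m jog '[[[0,-0.8,0],[0,0,0],0.8],[[0,-1.2,0],[0,0,0],0.8],[[0,-1.5,0],[0,0,0],0.8],[[0,-1.5,0],[0,0,0],0.8],[[0,-1.5,0],[0,0,0],0.8],[[0,-1.5,0],[0,0,0],0.8],[[0,-1.5,0],[0,0,0],0.8],[[0,-1.5,0],[0,0,0],0.8],[[0,-1,0],[0,0,0],0.8],[[0,-1,0],[0,0,0],0.8]]'
python3 go.py 682 6 190 -67.6
```

```text
time_s: 5.03
eef_pos: [0.4844, -0.3336, 0.204]
eef_rot: [-0.677, 0.677, -0.205, 0.202]
wrist_force: [-0.2, -0.1, -0.8]
opening: 0.156
t 5.03 pos [ 484.4 -333.6  204. ] yaw -33.44 shift cm [-2.22  1.36 39.23] turn [ 0.0021  0.5962 -0.0028] F [-0.2 -0.1 -0.8] M [-0.   -0.04  0.03] op 0.156 q6 -0.22
```

```bash
python3 -m jog '[[[-0.18,0,3.27],[0,0.05,0],0.8],[[-0.34,0,3.25],[0,0.05,0],0.8],[[-0.51,0,3.23],[0,0.05,0],0.8],[[-0.67,0,3.2],[0,0.05,0],0.8],[[-0.82,0,3.16],[0,0.05,0],0.8],[[-0.98,0,3.12],[0,0.05,0],0.8],[[-1.13,0,3.07],[0,0.05,0],0.8],[[-1.29,0,3.01],[0,0.05,0],0.8],[[-1.43,0,2.94],[0,0.05,0],0.8],[[-1.58,0,2.86],[0,0.05,0],0.8],[[-1.72,0,2.78],[0,0.05,0],0.8],[[-0.9,0,1.3],[0,0.04,0],0.8]]'
python3 go.py 682 6 150 -67.6
```

```text
time_s: 6.03
eef_pos: [0.686, -0.0036, 0.214]
eef_rot: [-0.58, 0.583, -0.4, 0.405]
wrist_force: [-0.8, -0.6, -1.6]
opening: 0.159
t 6.03 pos [686.   -3.6 214. ] yaw -69.42 shift cm [-1.09  6.39 -0.04] turn [-0.001  -0.0318  0.0079] F [-0.8 -0.6 -1.6] M [ 0.03 -0.01 -0.  ] op 0.159 q6 1.04
```

```bash
python3 -m jog '[[[-0.5,1,0],[0,-0.03,0.004],0.8],[[-0.5,1.2,0],[0,0,0.004],0.8],[[0,1.2,0],[0,0,0],0.8],[[0,1.2,0],[0,0,0],0.8],[[0,1.2,0],[0,0,0],0.8],[[0,0.6,0],[0,0,0],0.8],[[0,0,0],[0,0,0],0.8]]'
python3 go.py 682 6 143 -67.6
python3 - <<'E'
from h import *
c=imaging.camera("top");d=imaging.camera("scene")
np.savez("t2.npz",**c);np.savez("s2.npz",**d)
a=cv2.resize(c["frame"][150:225,264:364,::-1],(400,300));b=cv2.resize(d["frame"][240:300,267:347,::-1],(400,300),interpolation=cv2.INTER_CUBIC)
cv2.imwrite("pics/z4.png",np.clip(np.hstack([a,b])*1.6,0,255).astype(np.uint8))
E
```

```text
time_s: 6.62
eef_pos: [0.6793, 0.0065, 0.1417]
eef_rot: [-0.588, 0.589, -0.394, 0.39]
wrist_force: [0.4, -1.2, -0.7]
opening: 0.155
t 6.62 pos [679.3   6.5 141.7] yaw -67.32 shift cm [ 0.15 -0.14  0.23] turn [ 0.0039  0.0049 -0.0031] F [ 0.4 -1.2 -0.7] M [-0.01  0.02  0.01] op 0.155 q6 1.01
```

View pics/z4.png

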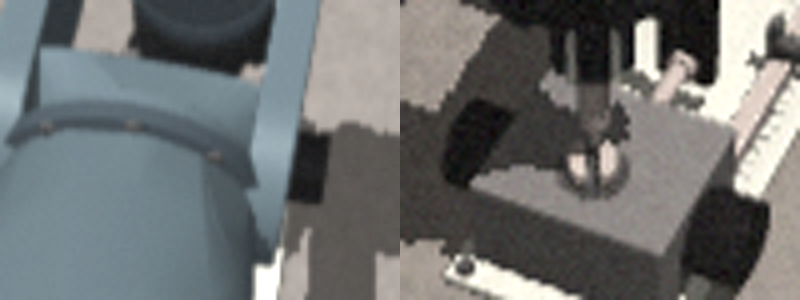

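The key tip hovers right over the screw slot in the scene view (shaft at crop (597,140), screw at (592,167)). I'll trim the xy error and lower it.

```bash
python3 -m jog '[[[0.16,0,0.22],[0.003,0,-0.003],0.8],[[0,0,0],[0,0,0],0.8],[[0,0,0],[0,0,0],0.8]]'
python3 go.py 682 6 125.5 -67.6
python3 -m jog '[[[0,0.5,0],[0,0,0],0.8],[[0,0.4,0],[0,0,0],0.8],[[0,0.3,0],[0,0,0],0.8]]'
python3 go.py 682 6 125.5 -67.6
```

```text
time_s: 6.97
eef_pos: [0.6845, 0.0046, 0.1455]
eef_rot: [0.589, -0.588, 0.391, -0.394]
wrist_force: [0.6, 0.1, -0.6]
opening: 0.155
t 6.97 pos [684.5   4.6 145.5] yaw -67.39 shift cm [-0.23  2.   -0.18] turn [-0.0041  0.0037  0.0032] F [ 0.6  0.1 -0.6] M [-0.06  0.04  0.04] op 0.155 q6 1.01
time_s: 7.22
eef_pos: [0.6864, 0.0043, 0.1356]
eef_rot: [0.59, -0.587, 0.389, -0.396]
wrist_force: [0.6, 0.8, -0.5]
opening: 0.157
t 7.22 pos [686.4   4.3 135.6] yaw -67.38 shift cm [-0.33  1.   -0.35] turn [-0.0086  0.0038  0.006 ] F [ 0.6  0.8 -0.5] M [-0.02 -0.   -0.03] op 0.157 q6 1.01
```

```bash
python3 -m jog '[[[-0.32,0,-0.34],[-0.008,0.004,0.006],0.8],[[0,0,0],[0,0,0],0.8]]'
python3 go.py 682 6 125.5 -67.6; python3 -m jog '[[[0,0,0],[0,0,0],0.8]]';python3 go.py 682 6 125.5 -67.6;python3 -c "
from h import *
print([ctrl.get_obs()['eef_pos'].round(4) for _ in range(3)])"
```

```text
time_s: 7.38
eef_pos: [0.6811, 0.0063, 0.1343]
eef_rot: [-0.587, 0.588, -0.394, 0.393]
wrist_force: [0.1, 0.0, -0.5]
opening: 0.158
t 7.38 pos [681.1   6.3 134.3] yaw -67.63 shift cm [0.06 0.88 0.08] turn [ 0.0015 -0.0005 -0.0015] F [ 0.1  0.  -0.5] M [-0.02 -0.   -0.01] op 0.158 q6 1.02
time_s: 7.47
eef_pos: [0.6808, 0.0064, 0.1341]
eef_rot: [-0.587, 0.588, -0.394, 0.393]
wrist_force: [0.4, 1.1, -0.9]
opening: 0.156
t 7.47 pos [680.8   6.4 134.1] yaw -67.62 shift cm [0.09 0.86 0.09] turn [ 0.002  -0.0004 -0.0018] F [ 0.4  1.1 -0.9] M [-0.01 -0.06 -0.02] op 0.156 q6 1.02
[array([0.6808, 0.0064, 0.1341]), array([0.6808, 0.0064, 0.1341]), array([0.6808, 0.0064, 0.1341])]
```

Steady now. Descending in small steps with the correction applied.

```bash
python3 -m jog '[[[0.06,0.25,0.06],[0.001,0,-0.001],0.8],[[0,0.2,0],[0,0,0],0.8]]'; python3 go.py 682 6 125.5 -67.6; python3 -m jog '[[[-0.02,0.2,-0.03],[0,0,0],0.8],[[0,0.15,0],[0,0,0],0.8]]'
python3 go.py 682 6 125.5 -67.6
```

```text
time_s: 7.63
eef_pos: [0.6819, 0.0062, 0.1299]
eef_rot: [-0.588, 0.588, -0.394, 0.393]
wrist_force: [0.1, -1.0, -1.4]
opening: 0.157
t 7.63 pos [681.9   6.2 129.9] yaw -67.61 shift cm [0.02 0.44 0.  ] turn [ 0.0002 -0.0001 -0.0002] F [ 0.1 -1.  -1.4] M [-0.02 -0.02  0.03] op 0.157 q6 1.02
time_s: 7.8
eef_pos: [0.6816, 0.0063, 0.1259]
eef_rot: [0.588, -0.588, 0.393, -0.393]
wrist_force: [0.6, -0.2, -1.4]
opening: 0.154
t 7.8 pos [681.6   6.3 125.9] yaw -67.6 shift cm [0.05 0.04 0.03] turn [ 0.0001 -0.     -0.0002] F [ 0.6 -0.2 -1.4] M [ 0.   -0.04  0.06] op 0.154 q6 1.02
```

```bash
python3 -m jog '[[[0.04,0,0],[0,0.06,0],0.8],[[0,0,0],[0,0.06,0],0.8],[[0,0,0],[0,0.06,0],0.8],[[0,0,0],[0,0.06,0],0.8],[[0,0,0],[0,0.06,0],0.8],[[0,0,0],[0,0.06,0],0.8]]'; python3 go.py 682 6 125.5 -139
python3 -m jog '[[[0,0,0],[0,0.06,0],0.8],[[0,0,0],[0,0.06,0],0.8],[[0,0,0],[0,0.06,0],0.8]]'; python3 go.py 682 6 125.5 -139
```

```text
time_s: 8.3
eef_pos: [0.6816, 0.0049, 0.1249]
eef_rot: [-0.504, 0.505, -0.496, 0.496]
wrist_force: [-1.1, 0.2, 1.1]
opening: 0.153
t 8.3 pos [681.6   4.9 124.9] yaw -89.07 shift cm [-0.11 -0.06  0.04] turn [2.000e-04 8.715e-01 1.600e-03] F [-1.1  0.2  1.1] M [ 0.18  0.12 -0.01] op 0.153 q6 1.39
time_s: 8.55
eef_pos: [0.6814, 0.005, 0.1249]
eef_rot: [-0.454, 0.456, -0.541, 0.541]
wrist_force: [-1.0, 0.9, 0.8]
opening: 0.154
t 8.55 pos [681.4   5.  124.9] yaw -99.89 shift cm [-0.1  -0.06  0.04] turn [6.000e-04 6.826e-01 1.700e-03] F [-1.   0.9  0.8] M [0.06 0.07 0.07] op 0.154 q6 1.58
```

```bash
python3 -m jog '[[[0,0,0],[0,0.06,0],0.8],[[0,0,0],[0,0.06,0],0.8],[[0,0,0],[0,0.06,0],0.8],[[0,0,0],[0,0.06,0],0.8],[[0,0,0],[0,0.06,0],0.8],[[0,0,0],[0,0.06,0],0.8],[[0,0,0],[0,0.06,0],0.8]]'; python3 go.py 682 6 125.5 -139
python3 -m jog '[[[0,0,0],[0,0.06,0],0.8],[[0,0,0],[0,0.06,0],0.8]]'; python3 go.py 682 6 125.5 -139
```

```text
time_s: 9.13
eef_pos: [0.6812, 0.0055, 0.1249]
eef_rot: [0.325, -0.326, 0.628, -0.628]
wrist_force: [-0.7, -0.1, 0.3]
opening: 0.156
t 9.13 pos [681.2   5.5 124.9] yaw -125.14 shift cm [-0.09 -0.06  0.04] turn [0.001  0.2418 0.0019] F [-0.7 -0.1  0.3] M [0.09 0.05 0.01] op 0.156 q6 2.02
time_s: 9.3
eef_pos: [0.6811, 0.0056, 0.1249]
eef_rot: [0.285, -0.286, 0.647, -0.647]
wrist_force: [-0.2, 0.1, 0.4]
opening: 0.153
t 9.3 pos [681.1   5.6 124.9] yaw -132.36 shift cm [-0.09 -0.06  0.03] turn [0.001  0.1159 0.0019] F [-0.2  0.1  0.4] M [0.02 0.05 0.13] op 0.153 q6 2.15
```

```bash
for i in 1; do python3 -m jog '[[[0,0,0],[0,0.05,0],0.8],[[0,0,0],[0,0.05,0],0.8]]'; done; python3 go.py 682 6 125.5 -139
python3 -m jog '[[[0,0,0],[0,0.05,0],0.8],[[0,0,0],[0,0.05,0],0.8]]'; python3 go.py 682 6 125.5 -139;python3 -m jog '[[[0,0,0],[0,0.05,0],0.8],[[0,0,0],[0,0.05,0],0.8]]'; python3 go.py 682 6 125.5 -139
```

```text
time_s: 9.47
eef_pos: [0.6811, 0.0057, 0.1249]
eef_rot: [0.25, -0.252, 0.661, -0.661]
wrist_force: [-0.5, 0.7, 0.0]
opening: 0.156
t 9.47 pos [681.1   5.7 124.9] yaw -138.4 shift cm [-0.09 -0.06  0.04] turn [0.001  0.0104 0.002 ] F [-0.5  0.7  0. ] M [0.04 0.1  0.04] op 0.156 q6 2.25
time_s: 9.63
eef_pos: [0.6811, 0.0058, 0.125]
eef_rot: [0.215, -0.217, 0.673, -0.673]
wrist_force: [-0.7, 0.3, 0.6]
opening: 0.156
t 9.63 pos [681.1   5.8 125. ] yaw -144.41 shift cm [-0.08 -0.05  0.03] turn [ 0.001  -0.0945  0.0019] F [-0.7  0.3  0.6] M [0.06 0.05 0.02] op 0.156 q6 2.36
time_s: 9.8
eef_pos: [0.6811, 0.0059, 0.125]
eef_rot: [0.18, -0.181, 0.684, -0.684]
wrist_force: [-0.7, 0.2, 0.1]
opening: 0.155
t 9.8 pos [681.1   5.9 125. ] yaw -150.42 shift cm [-0.08 -0.05  0.04] turn [ 0.0009 -0.1993  0.0019] F [-0.7  0.2  0.1] M [0.12 0.04 0.01] op 0.155 q6 2.46
```

```bash
python3 -m jog '[[[0,0,0],[0,0.05,0],0.8],[[0,0,0],[0,0.05,0],0.8]]'; python3 go.py 682 6 125.5 -160
python3 -m jog '[[[0,0,0],[0,0.05,0],0.8]]'; python3 go.py 682 6 125.5 -160
python3 - <<'E'
from h import *
c=imaging.camera("scene");d=c["frame"][245:290,277:337,::-1]
cv2.imwrite("pics/z5.png",np.clip(cv2.resize(d,(600,450),interpolation=cv2.INTER_CUBIC)*1.7,0,255).astype(np.uint8))
E
```

```text
time_s: 9.97
eef_pos: [0.6808, 0.0058, 0.1249]
eef_rot: [-0.144, 0.146, -0.692, 0.692]
wrist_force: [-1.6, -0.3, 1.9]
opening: 0.155
t 9.97 pos [680.8   5.8 124.9] yaw -156.41 shift cm [-0.11 -0.06  0.03] turn [0.0004 0.0627 0.0029] F [-1.6 -0.3  1.9] M [0.07 0.34 0.28] op 0.155 q6 2.57
time_s: 10.05
eef_pos: [0.6806, 0.0059, 0.1249]
eef_rot: [-0.125, 0.128, -0.696, 0.696]
wrist_force: [-0.1, -0.1, 0.9]
opening: 0.154
t 10.05 pos [680.6   5.9 124.9] yaw -159.38 shift cm [-0.14 -0.06  0.04] turn [0.0004 0.0108 0.0035] F [-0.1 -0.1  0.9] M [0.02 0.3  0.34] op 0.154 q6 2.62
```

View pics/z5.png

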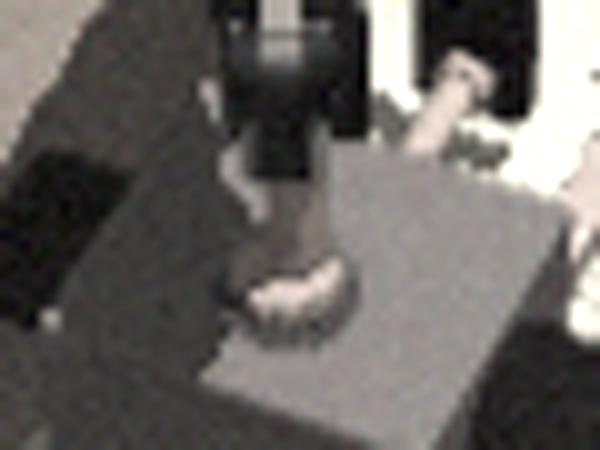

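Torque jumped from about 0.05 to 0.3 Nm, so the end stop is reached. The picture shows the shaft seated in the screw head. I'll ease off, then lift out.

```bash
python3 -m jog '[[[0,0,0],[0,0,0],0.8],[[0,0,0],[0,-0.07,0],0.8],[[0,0,0],[0,-0.07,0],0.8],[[0,0,0],[0,0,0],0.8],[[0,-0.4,0],[0,0,0],0.8],[[0,-0.8,0],[0,0,0],0.8],[[0,-1.2,0],[0,0,0],0.8],[[0,-1.5,0],[0,0,0],0.8],[[0,-1.5,0],[0,0,0],0.8],[[0,-1.0,0],[0,0,0],0.8]]'; python3 go.py 484.7 -334.4 190 -33.45
python3 - <<'E'
from h import *
c=imaging.camera("scene");P=cloud(c);x0,x1,y0,y1=295,320,262,280
im=cv2.cvtColor(c["frame"],cv2.COLOR_RGB2GRAY)
K=8;big=cv2.resize(im[y0:y1,x0:x1],None,fx=K,fy=K,interpolation=cv2.INTER_CUBIC)
cv2.imwrite("pics/z6.png",np.clip(cv2.resize(c["frame"][235:290,275:340,::-1],None,fx=8,fy=8,interpolation=cv2.INTER_CUBIC)*1.7,0,255).astype(np.uint8))
E
```

```text
time_s: 10.93
eef_pos: [0.6795, 0.0062, 0.1911]
eef_rot: [0.173, -0.178, 0.686, -0.684]
wrist_force: [0.4, -0.5, -0.9]
opening: 0.152
t 10.93 pos [679.5   6.2 191.1] yaw -151.26 shift cm [33.46  0.25 20.5 ] turn [ 0.0094 -2.0562 -0.    ] F [ 0.4 -0.5 -0.9] M [ 0.03 -0.07  0.  ] op 0.152 q6 2.48
```

View pics/z6.png

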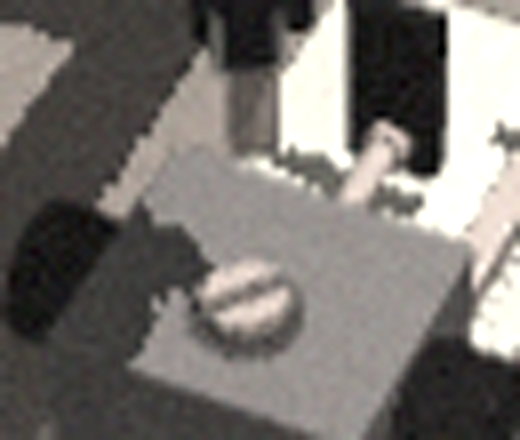

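```bash
cat > slot.py <<'E'
from h import *
def slot(c,x0,x1,y0,y1,th):
    im=cv2.cvtColor(c["frame"],cv2.COLOR_RGB2GRAY)
    K=8;big=cv2.resize(im[y0:y1,x0:x1],None,fx=K,fy=K,interpolation=cv2.INTER_CUBIC)
    k,l,st,ce=cv2.connectedComponentsWithStats((big>th).astype(np.uint8))
    idx=[i for i in np.argsort(-st[:,4]) if i>0][:2];W=[]
    for i in idx:
        v,u=np.where(l==i);W.append(np.mean([ray(c,(a+.5)/K-.5+x0,(b+.5)/K-.5+y0,.08)[:2] for a,b in zip(u,v)],0))
    d=W[1]-W[0];print(th,st[idx,4],"slot yaw",(np.degrees(np.arctan2(d[1],d[0]))+90)%180-180)
c=imaging.camera("scene")
for th in(90,95,100,105):slot(c,299,314,266,278,th)
E
python3 slot.py
```

```text
90 [2094 1648] slot yaw -52.104301727636965
95 [1781 1473] slot yaw -50.230355353388575
100 [1531 1313] slot yaw -48.65336991780407
105 [1317 1166] slot yaw -47.24094578108472
```

The slot went from 20° to about -50° in the same camera, roughly 70°, so the screw is at its stop. Returning the key.

```bash
python3 -m jog '[[[1.86,0,1.14],[0,-0.114,0],0.8],[[1.98,0,0.92],[0,-0.114,0],0.8],[[2.07,0,0.69],[0,-0.114,0],0.8],[[2.13,0,0.45],[0,-0.114,0],0.8],[[2.17,0,0.21],[0,-0.114,0],0.8],[[2.18,0,-0.04],[0,-0.114,0],0.8],[[2.16,0,-0.29],[0,-0.114,0],0.8],[[2.11,0,-0.53],[0,-0.114,0],0.8],[[2.04,0,-0.77],[0,-0.114,0],0.8],[[1.94,0,-1],[0,-0.114,0],0.8],[[1.81,0,-1.21],[0,-0.114,0],0.8],[[1.66,0,-1.41],[0,-0.114,0],0.8]]'; python3 go.py 484.7 -334.4 190 -33.45
```

```text
time_s: 12.03
eef_pos: [0.5499, -0.2279, 0.1884]
eef_rot: [-0.582, 0.583, -0.404, 0.398]
wrist_force: [-0.4, 0.5, -1.3]
opening: 0.155
t 12.03 pos [ 549.9 -227.9  188.4] yaw -69.06 shift cm [ 7.61 -0.14 -9.89] turn [ 0.0041 -0.6215 -0.0075] F [-0.4  0.5 -1.3] M [-0.01 -0.04 -0.01] op 0.155 q6 0.61
```

```bash
python3 -m jog '[[[1.27,0,-1.65],[0,-0.103,0],0.8],[[1.09,0,-1.77],[0,-0.103,0],0.8],[[0.9,0,-1.87],[0,-0.103,0],0.8],[[0.7,0,-1.96],[0,-0.103,0],0.8],[[0.5,0,-2.02],[0,-0.103,0],0.8],[[0.15,0,-1.1],[0,-0.1,-0.005],0.8],[[0,0,0],[0,0,0],0.8],[[0,0,0],[0,0,0],0.8]]'; python3 go.py 484.7 -334.4 115 -33.45
```

```text
time_s: 12.7
eef_pos: [0.4827, -0.3341, 0.1848]
eef_rot: [0.679, -0.679, 0.2, -0.194]
wrist_force: [0.7, -0.3, -0.9]
opening: 0.154
t 12.7 pos [ 482.7 -334.1  184.8] yaw -32.37 shift cm [0.25 6.98 0.1 ] turn [ 0.0023  0.0188 -0.0087] F [ 0.7 -0.3 -0.9] M [ 0.04 -0.   -0.05] op 0.154 q6 -0.24
```

```bash
python3 -m jog '[[[0.22,0.8,0.1],[0.002,0.018,-0.008],0.8],[[0,1.3,0],[0,0,0],0.8],[[0,1.4,0],[0,0,0],0.8],[[0,1.3,0],[0,0,0],0.8],[[0,1.1,0],[0,0,0],0.8],[[0,0.6,0],[0,0,0],0.8],[[0,0,0],[0,0,0],0.8],[[0,0,0],[0,0,0],0.8]]'; python3 go.py 484.7 -334.4 100 -33.45
```

```text
time_s: 13.37
eef_pos: [0.4871, -0.3273, 0.1105]
eef_rot: [0.677, -0.675, 0.208, -0.206]
wrist_force: [0.1, -0.7, -0.3]
opening: 0.158
t 13.37 pos [ 487.1 -327.3  110.5] yaw -33.99 shift cm [ 0.2   1.04 -0.73] turn [-0.0025 -0.0095 -0.0042] F [ 0.1 -0.7 -0.3] M [ 0.04 -0.06 -0.04] op 0.158 q6 -0.2
```

```bash
python3 -m jog '[[[0.18,0,-0.68],[-0.0025,-0.009,-0.004],0.8],[[0,0,0],[0,0,0],0.8]]'; python3 go.py 484.7 -334.4 100 -33.45;python3 -m jog '[[[0,0,0],[0,0,0],0.8]]'; python3 go.py 484.7 -334.4 100 -33.45
```

```text
time_s: 13.53
eef_pos: [0.4852, -0.334, 0.1106]
eef_rot: [-0.677, 0.677, -0.203, 0.203]
wrist_force: [-0.7, -1.4, -1.2]
opening: 0.161
t 13.53 pos [ 485.2 -334.   110.6] yaw -33.38 shift cm [-0.02  1.06 -0.05] turn [0.0004 0.0012 0.0004] F [-0.7 -1.4 -1.2] M [-0.08 -0.04  0.01] op 0.161 q6 -0.22
time_s: 13.62
eef_pos: [0.4854, -0.3346, 0.1113]
eef_rot: [-0.677, 0.678, -0.203, 0.204]
wrist_force: [-0.5, -1.4, -1.1]
opening: 0.156
t 13.62 pos [ 485.4 -334.6  111.3] yaw -33.4 shift cm [-0.07  1.13 -0.02] turn [0.0006 0.0008 0.0015] F [-0.5 -1.4 -1.1] M [-0.02 -0.    0.03] op 0.156 q6 -0.22
```

```bash
python3 -m jog '[[[-0.06,0.5,-0.04],[0,0,0.001],0.8],[[0,0.5,-0.03],[0,0,0],0.8],[[0,0,0],[0,0,0],0.8]]'; python3 go.py 484.7 -334.4 90 -33.45;python3 -m jog '[[[0,0.3,0],[0,0,0],0.8],[[0,0.3,0],[0,0,0],0.8],[[0,0,0],[0,0,0],0.8]]'; python3 go.py 484.7 -334.4 62 -33.45
```

```text
time_s: 13.87
eef_pos: [0.4852, -0.3365, 0.1025]
eef_rot: [-0.676, 0.678, -0.202, 0.205]
wrist_force: [0.1, 0.6, -1.7]
opening: 0.154
t 13.87 pos [ 485.2 -336.5  102.5] yaw -33.46 shift cm [-0.16  1.25  0.15] turn [ 0.0016 -0.0002  0.0045] F [ 0.1  0.6 -1.7] M [ 0.03  0.04 -0.02] op 0.154 q6 -0.22
time_s: 14.12
eef_pos: [0.4851, -0.3366, 0.0958]
eef_rot: [-0.676, 0.678, -0.202, 0.205]
wrist_force: [-0.1, 0.9, -0.3]
opening: 0.156
t 14.12 pos [ 485.1 -336.6   95.8] yaw -33.48 shift cm [-0.17  3.38  0.16] turn [ 0.0015 -0.0006  0.0045] F [-0.1  0.9 -0.3] M [ 0.01 -0.03 -0.03] op 0.156 q6 -0.22
```

Small xy trim while the tip is just at the mouth, then down.

```bash
python3 -m jog '[[[-0.15,0,0.15],[0.001,0,0.004],0.8],[[0,0.4,0],[0,0,0],0.8],[[0,0.4,0],[0,0,0],0.8]]'; python3 go.py 484.7 -334.4 62 -33.45;python3 -m jog '[[[0,0.4,0],[0,0,0],0.8],[[0,0.4,0],[0,0,0],0.8]]'; python3 go.py 484.7 -334.4 62 -33.45
```

```text
time_s: 14.37
eef_pos: [0.4851, -0.3346, 0.0879]
eef_rot: [-0.677, 0.677, -0.203, 0.204]
wrist_force: [0.3, -0.5, -0.6]
opening: 0.153
t 14.37 pos [ 485.1 -334.6   87.9] yaw -33.48 shift cm [-0.04  2.59 -0.  ] turn [ 0.0006 -0.0005  0.0013] F [ 0.3 -0.5 -0.6] M [0.01 0.02 0.04] op 0.153 q6 -0.22
time_s: 14.53
eef_pos: [0.485, -0.3344, 0.0792]
eef_rot: [-0.677, 0.677, -0.203, 0.204]
wrist_force: [-0.9, 0.3, 0.4]
opening: 0.15
t 14.53 pos [ 485.  -334.4   79.2] yaw -33.46 shift cm [-0.03  1.72 -0.02] turn [ 0.0006 -0.0003  0.0009] F [-0.9  0.3  0.4] M [ 0.08  0.06 -0.04] op 0.15 q6 -0.22
```

```bash
python3 -m jog '[[[0,0.4,0],[0,0,0],0.8],[[0,0.4,0],[0,0,0],0.8],[[0,0.4,0],[0,0,0],0.8]]'; python3 go.py 484.7 -334.4 62 -33.45;python3 -m jog '[[[0,0.25,0],[0,0,0],0.8],[[0,0.1,0],[0,0,0],0.8],[[0,0,0],[0,0,0],0.8]]'; python3 go.py 484.7 -334.4 62 -33.45
```

```text
time_s: 14.78
eef_pos: [0.4849, -0.3342, 0.0654]
eef_rot: [-0.677, 0.677, -0.203, 0.204]
wrist_force: [0.4, 0.6, 0.1]
opening: 0.16
t 14.78 pos [ 484.9 -334.2   65.4] yaw -33.46 shift cm [-0.01  0.34 -0.03] turn [ 0.0005 -0.0002  0.0005] F [0.4 0.6 0.1] M [-0.06  0.01 -0.02] op 0.16 q6 -0.22
time_s: 15.03
eef_pos: [0.4843, -0.3337, 0.0599]
eef_rot: [0.677, -0.677, 0.204, -0.203]
wrist_force: [0.3, 0.7, -0.4]
opening: 0.155
t 15.03 pos [ 484.3 -333.7   59.9] yaw -33.47 shift cm [ 0.07 -0.21 -0.04] turn [ 0.     -0.0003 -0.0016] F [ 0.3  0.7 -0.4] M [-0.02 -0.01 -0.01] op 0.155 q6 -0.22
```

```bash
python3 -m jog '[[[0,0,0],[0,0,0],5.5],[[0,0,0],[0,0,0],5.5],[[0,0,0],[0,0,0],5.5],[[0,0,0],[0,0,0],5.5],[[0,0,0],[0,0,0],5.5],[[0,-0.8,0],[0,0,0],5.5],[[0,-1.5,0],[0,0,0],5.5],[[0,-2,0],[0,0,0],5.5],[[0,-2.5,0],[0,0,0],5.5],[[0,-2.5,0],[0,0,0],5.5],[[0,-2.5,0],[0,0,0],5.5],[[0,-1,0],[0,0,0],5.5]]'; python3 go.py 567 20 190 -6.7
python3 - <<'E'
from h import *
c=imaging.camera("scene");np.savez("s3.npz",**c);P=cloud(c)
k=(abs(P[...,0]-.484)<.04)&(abs(P[...,1]+.335)<.04)&(P[...,2]>.098)&(P[...,2]<.112)
q=P[k];print(len(q),q.mean(0).round(4))
cv2.imwrite("pics/z7.png",np.clip(cv2.resize(c["frame"][155:230,185:285,::-1],(600,450),interpolation=cv2.INTER_CUBIC)*1.5,0,255).astype(np.uint8))
E
```

```text
time_s: 16.03
eef_pos: [0.4833, -0.3327, 0.1942]
eef_rot: [0.678, -0.676, 0.205, -0.202]
wrist_force: [1.0, -0.3, 0.6]
opening: 0.644
t 16.03 pos [ 483.3 -332.7  194.2] yaw -33.47 shift cm [-12.47   0.52  34.03] turn [-0.0022 -0.4673 -0.0052] F [ 1.  -0.3  0.6] M [-0.    0.01 -0.03] op 0.644 q6 -0.22
46 [ 0.4867 -0.3341  0.1046]
```

View pics/z7.png

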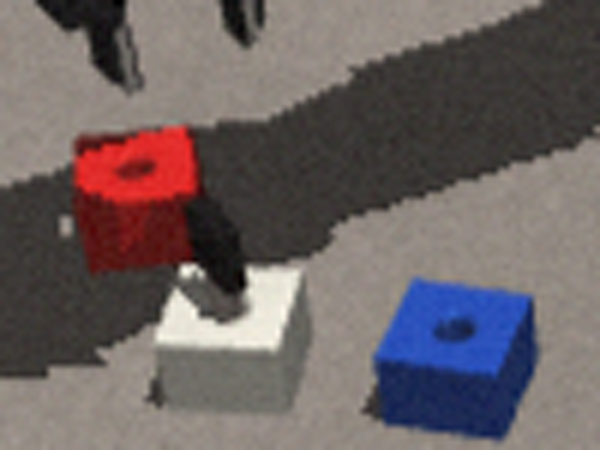

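The key stands upright in the grey rest, paddle top back at 104.6 mm, fingers clear. Now to the handle.

```bash
python3 -m jog '[[[-1.24,0,3.38],[0,-0.047,0],4.5],[[-1.08,0,3.44],[0,-0.047,0],4.5],[[-0.91,0,3.48],[0,-0.047,0],4.5],[[-0.75,0,3.52],[0,-0.047,0],4.5],[[-0.59,0,3.55],[0,-0.047,0],4.5],[[-0.42,0,3.58],[0,-0.047,0],4.5],[[-0.25,0,3.59],[0,-0.047,0],4.5],[[-0.08,0,3.6],[0,-0.047,0],4.5],[[0.08,0,3.6],[0,-0.047,0],4.5],[[0.1,0,1.8],[0,-0.03,0],4.5],[[0,0,0],[0,0,0],4.5],[[0,0,0],[0,0,0],4.5]]'; python3 go.py 567.3 20.2 130 -6.7
```

```text
time_s: 17.08
eef_pos: [0.5584, 0.014, 0.1854]
eef_rot: [0.707, -0.705, 0.044, -0.037]
wrist_force: [0.1, -0.0, -0.2]
opening: 0.528
t 17.08 pos [558.4  14.  185.4] yaw -6.54 shift cm [0.87 5.53 0.71] turn [-0.001   0.0028 -0.0104] F [ 0.1 -0.  -0.2] M [-0.02 -0.03  0.01] op 0.528 q6 -0.07
```

```bash
python3 -m jog '[[[0.8,0.7,0.6],[0,0.003,-0.01],4.5],[[0,1.2,0],[0,0,0],4.5],[[0,1.3,0],[0,0,0],4.5],[[0,1.2,0],[0,0,0],4.5],[[0,0.5,0],[0,0,0],4.5],[[0,0,0],[0,0,0],4.5],[[0,0,0],[0,0,0],4.5]]'; python3 go.py 567.3 20.2 67 -6.7
```

```text
time_s: 17.67
eef_pos: [0.5656, 0.0131, 0.1274]
eef_rot: [-0.706, 0.706, -0.047, 0.044]
wrist_force: [0.7, -0.0, -0.0]
opening: 0.523
t 17.67 pos [565.6  13.1 127.4] yaw -7.36 shift cm [0.1  6.04 0.73] turn [ 0.0004 -0.0115 -0.0043] F [ 0.7 -0.  -0. ] M [-0.03 -0.03  0.01] op 0.523 q6 -0.06
```

```bash
python3 -m jog '[[[0.1,0.3,0.65],[0,-0.011,-0.004],4.5],[[0,1,0],[0,0,0],4.5],[[0,1,0],[0,0,0],4.5],[[0,0,0],[0,0,0],4.5]]'; python3 go.py 567.3 20.2 67 -6.7
python3 -m jog '[[[0,1,0],[0,0,0],4.5],[[0,1,0],[0,0,0],4.5],[[0,0.8,0],[0,0,0],4.5],[[0,0,0],[0,0,0],4.5]]'; python3 go.py 567.3 20.2 67 -6.7
```

```text
time_s: 18.0
eef_pos: [0.5688, 0.0186, 0.1037]
eef_rot: [-0.706, 0.706, -0.041, 0.043]
wrist_force: [-0.1, -0.2, 0.2]
opening: 0.526
t 18.0 pos [568.8  18.6 103.7] yaw -6.78 shift cm [-0.18  3.67  0.14] turn [ 0.0006 -0.0015  0.0033] F [-0.1 -0.2  0.2] M [-0.04  0.02  0.  ] op 0.526 q6 -0.06
time_s: 18.33
eef_pos: [0.5689, 0.0189, 0.0726]
eef_rot: [-0.706, 0.706, -0.04, 0.043]
wrist_force: [0.2, -0.3, 0.0]
opening: 0.524
t 18.33 pos [568.9  18.9  72.6] yaw -6.75 shift cm [-0.18  0.56  0.11] turn [ 0.0007 -0.0009  0.0034] F [ 0.2 -0.3  0. ] M [-0.03  0.02 -0.01] op 0.524 q6 -0.06
```

```bash
python3 -m jog '[[[-0.15,0.4,0.1],[0,0,0.003],4.5],[[0,0,0],[0,0,0],0.6],[[0,0,0],[0,0,0],0.6],[[0,0,0],[0,0,0],0.6],[[0,0,0],[0,0,0],0.6],[[0,0,0],[0,0,0],0.6],[[0,0,0],[0,0,0],0.6]]'; python3 go.py 567.3 20.2 67 -6.7
python3 - <<'E'
from h import *
c=imaging.camera("scene");np.savez("s4.npz",**c);d=imaging.camera("top")
a=cv2.resize(c["frame"][215:275,285:365,::-1],(400,300),interpolation=cv2.INTER_CUBIC);b=cv2.resize(d["frame"][190:265,260:360,::-1],(400,300))
cv2.imwrite("pics/z8.png",np.clip(np.hstack([a,b])*1.6,0,255).astype(np.uint8))
E
```

```text
time_s: 18.92
eef_pos: [0.566, 0.0204, 0.0672]
eef_rot: [-0.706, 0.706, -0.043, 0.04]
wrist_force: [0.0, -0.0, -2.5]
opening: 0.132
t 18.92 pos [566.   20.4  67.2] yaw -6.73 shift cm [ 0.13  0.02 -0.  ] turn [ 0.0008 -0.0006 -0.0033] F [ 0.  -0.  -2.5] M [-0.02 -0.19  0.07] op 0.132 q6 -0.05
```

View pics/z8.png

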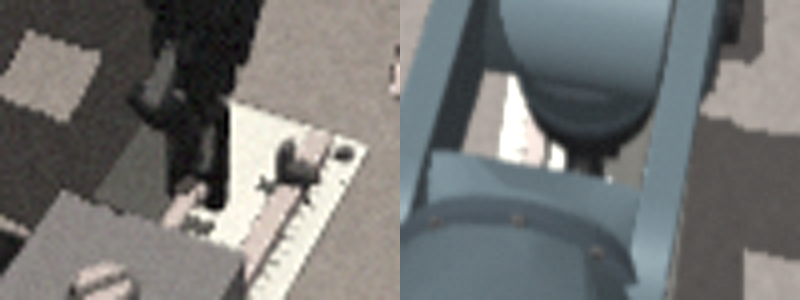

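Fingers are on the plate (opening 11.3 mm), and the scene shows the rider ahead on the rail at crop (297,165). The pull is about 45.5 mm, so the target TCP is (520.8, 25.7).

```bash
python3 -m jog '[[[-0.4,0,0],[0,0,0],0.6],[[-0.5,0,0],[0,0,0],0.6],[[-0.5,0,0],[0,0,0],0.6]]'; python3 go.py 520.8 25.7 67 -6.7
python3 -m jog '[[[-0.5,0,0],[0,0,0],0.6],[[-0.5,0,0],[0,0,0],0.6],[[-0.5,0,0],[0,0,0],0.6]]'; python3 go.py 520.8 25.7 67 -6.7
```

```text
time_s: 19.27
eef_pos: [0.5537, 0.0218, 0.0673]
eef_rot: [-0.706, 0.706, -0.041, 0.042]
wrist_force: [4.6, -0.8, -6.2]
opening: 0.136
t 19.27 pos [553.7  21.8  67.3] yaw -6.76 shift cm [-3.32  0.02 -0.  ] turn [ 0.0004 -0.001   0.0017] F [ 4.6 -0.8 -6.2] M [-0.01 -0.6   0.01] op 0.136 q6 -0.06
time_s: 19.52
eef_pos: [0.5383, 0.0236, 0.0673]
eef_rot: [-0.706, 0.706, -0.04, 0.043]
wrist_force: [5.9, -1.4, -7.0]
opening: 0.13
t 19.52 pos [538.3  23.6  67.3] yaw -6.76 shift cm [-1.76  0.02 -0.  ] turn [ 0.0004 -0.0011  0.0044] F [ 5.9 -1.4 -7. ] M [-0.   -0.59  0.03] op 0.13 q6 -0.06
```

```bash
python3 -m jog '[[[-0.5,0,0],[0,0,0],0.6],[[-0.5,0,0],[0,0,0],0.6],[[-0.5,0,0],[0,0,0],0.6],[[-0.2,0,0],[0,0,0],0.6],[[0,0,0],[0,0,0],0.6]]'; python3 go.py 520.8 25.7 67 -6.7
python3 - <<'E'
from h import *
c=imaging.camera("scene");np.savez("s5.npz",**c)
cv2.imwrite("pics/z9.png",np.clip(cv2.resize(c["frame"][215:275,290:370,::-1],(640,480),interpolation=cv2.INTER_CUBIC)*1.7,0,255).astype(np.uint8))
E
```

```text
time_s: 19.93
eef_pos: [0.5199, 0.0258, 0.0673]
eef_rot: [-0.706, 0.706, -0.039, 0.045]
wrist_force: [7.0, -0.3, -9.2]
opening: 0.134
t 19.93 pos [519.9  25.8  67.3] yaw -6.77 shift cm [0.09 0.03 0.  ] turn [ 0.0003 -0.0012  0.0092] F [ 7.  -0.3 -9.2] M [-0.   -0.34  0.02] op 0.134 q6 -0.06
```

View pics/z9.png

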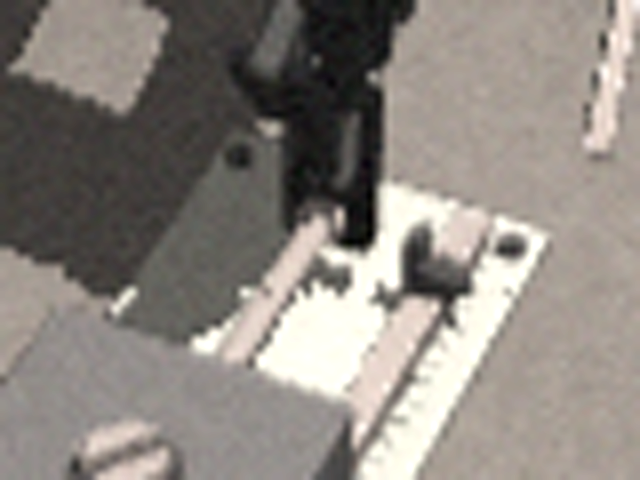

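```bash
python3 - <<'E'
from h import *
ya=np.radians(-6.75);R=np.array([[np.cos(ya),-np.sin(ya)],[np.sin(ya),np.cos(ya)]])
for f in("scene0.npz","s4.npz","s5.npz","top0.npz"):
    c=dict(np.load(f));P=cloud(c);B=P.copy();B[...,:2]=(P[...,:2]-[.5673,.0203])@R   # x along pull axis from home handle
    b=B*1000;g=c["frame"].sum(-1)
    rid=(b[...,1]>30)&(b[...,1]<60)&(b[...,0]<-25)&(b[...,0]>-70)&(b[...,2]>29)&(b[...,2]<54)
    top=rid&(b[...,2]>43)
    x=b[...,0]
    print(f,"rider n",rid.sum(),"x pct",np.percentile(x[rid],[3,25,50,75,97]).round(1),"top n",top.sum(),np.percentile(x[top],[0,50,100]).round(1) if top.any() else "")
    for z0,z1 in((33,50),(98,112)):
        h=(abs(b[...,1])<19)&(b[...,2]>z0)&(b[...,2]<z1)&(x>-75)&(x<12)&(g<150)
        if h.any(): print("  handle z",z0,h.sum(),np.percentile(x[h],[5,25,50,75,95]).round(1))
E
```

```text
scene0.npz rider n 42 x pct [-51.1 -46.8 -42.9 -41.2 -38.8] top n 11 [-50.5 -44.1 -40.1]
  handle z 33 21 [ 0.7  2.6  3.7  4.5 10.6]
  handle z 98 47 [-2.3  0.2  2.8  3.9  5.5]
s4.npz rider n 41 x pct [-52.2 -47.9 -44.  -42.  -38.9] top n 9 [-53.1 -44.5 -40.7]
  handle z 33 27 [0.1 2.2 3.4 5.2 8.8]
  handle z 98 23 [-11.1  -6.8  -1.9   2.4   9.3]
s5.npz rider n 41 x pct [-51.6 -47.1 -43.5 -42.  -40.4] top n 10 [-52.  -42.7 -39.6]
  handle z 33 29 [-47.  -44.5 -43.4 -40.9 -38.5]
  handle z 98 26 [-58.8 -51.7 -46.5 -40.3 -35.1]
top0.npz rider n 43 x pct [-50.1 -47.7 -44.9 -42.  -39.3] top n 10 [-50.2 -44.2 -39.3]
  handle z 33 13 [-5.6 -5.2 -5.2 -4.8 -4.4]
  handle z 98 55 [-5.2 -4.  -2.   1.2  3.1]
```

```bash
python3 -m jog '[[[0.08,0,0],[0,0,0],0.6],[[0,0,0],[0,0,0],0.6],[[0,0,0],[0,0,0],0.6],[[0,0,0],[0,0,0],0.6],[[0,0,0],[0,0,0],0.6],[[0,0,0],[0,0,0],0.6],[[0,0,0],[0,0,0],0.6],[[0,0,0],[0,0,0],0.6]]'; python3 go.py 520.8 25.7 67 -6.7
```

```text
time_s: 20.65
eef_pos: [0.5195, 0.0258, 0.0673]
eef_rot: [-0.706, 0.706, -0.037, 0.046]
wrist_force: [8.0, -1.3, -7.1]
opening: 0.127
t 20.65 pos [519.5  25.8  67.3] yaw -6.78 shift cm [0.13 0.03 0.  ] turn [-0.0001 -0.0014  0.0128] F [ 8.  -1.3 -7.1] M [ 0.1  -0.12  0.04] op 0.127 q6 -0.06
```

```bash
python3 -m jog '[[[0.2,0,0],[0,0,0.01],0.6],[[0,0,0],[0,0,0],0.6],[[0,0,0],[0,0,0],0.6],[[0,0,0],[0,0,0],0.6],[[0,0,0],[0,0,0],0.6],[[0,0,0],[0,0,0],0.6],[[0,0,0],[0,0,0],0.6],[[0,0,0],[0,0,0],0.6]]'; python3 go.py 520.8 25.7 67 -6.7
python3 - <<'E'
from h import *
ya=np.radians(-6.75);R=np.array([[np.cos(ya),-np.sin(ya)],[np.sin(ya),np.cos(ya)]])
c=imaging.camera("scene");P=cloud(c);b=P.copy();b[...,:2]=(P[...,:2]-[.5673,.0203])@R;b*=1000;x=b[...,0]
rid=(b[...,1]>30)&(b[...,1]<60)&(x<-25)&(x>-70)&(b[...,2]>29)&(b[...,2]<54)
h=(abs(b[...,1])<19)&(b[...,2]>33)&(b[...,2]<50)&(x>-75)&(x<12)&(c["frame"].sum(-1)<150)
print(np.percentile(x[rid],[5,25,50,75,95]).round(1),np.percentile(x[h],[5,25,50,75,95]).round(1))
k=(abs(P[...,0]-.484)<.04)&(abs(P[...,1]+.335)<.04)&(P[...,2]>.098)&(P[...,2]<.112)
print("key top",P[k].mean(0).round(4),ctrl.get_obs()["dq"].round(3))
E
python3 slot.py
```

```text
time_s: 21.32
eef_pos: [0.5216, 0.0256, 0.0673]
eef_rot: [-0.706, 0.706, -0.038, 0.045]
wrist_force: [7.1, 1.1, -8.3]
opening: 0.133
t 21.32 pos [521.6  25.6  67.3] yaw -6.78 shift cm [-0.08  0.03  0.  ] turn [-0.0002 -0.0014  0.0096] F [ 7.1  1.1 -8.3] M [ 0.   -0.33  0.09] op 0.133 q6 -0.06
[-50.9 -45.6 -43.  -40.4 -39. ] [-48.2 -42.9 -41.  -39.9 -35.1]
key top [ 0.4856 -0.3352  0.1041] [ 0.001  0.003 -0.003 -0.001  0.002 -0.001]
90 [1921 1547] slot yaw -49.2897840671215
95 [1600 1383] slot yaw -47.697305084694904
100 [1356 1229] slot yaw -46.481102999748884
105 [1128 1085] slot yaw -44.91680322391116
```

```bash
python3 -c "
from bench import ctrl
print(ctrl.hand_in())"; python3 go.py 520.8 25.7 67 -6.7
```

```text
the job is handed in; nothing more can be done
None
the job is handed in; nothing more can be done
```

I turned the lock screw clockwise to its end stop with the key and stood the key back in the grey rest. I then pulled the handle out level with the rider and handed the job in at about 21 s, still gripping it. The hand-in gave no verdict.

**Screw:** The wrist torque rose from about 0.05 to 0.3 Nm at the stop. The slot turned from about 20° to about -50° in the scene camera, roughly 70°. A later reading gave about -47°, a few degrees less, probably because the lighting or shadow had changed.

**Key:** It stands upright and released. Its top is at 104 mm, the same height as at the start, and within about 2 mm of its start position.

**Handle:**
- **Position:** It was pulled 44.7 mm, against a rider estimate of about 45 mm. In the final depth check the median points on the two back faces differ by about 2 mm (handle -41, rider -43). That is inside the ±6 mm tolerance.
- **Grip:** The arm was still, with the spring pulling on the gripper at about 7 N. There was also an unexplained vertical load of about 8 N.

**Rider and other items:** The rider read within about 1 mm of where it started. I did not measure the loose bench items again. The arm's path stayed clear of them, and I saw no unexpected contact forces.

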